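Find the loaded centrifuge case by its heft

TASK

One of the three look-alike closed cases on the work board holds a heavy steel centrifuge bucket; the other two hold only a light plastic insert. Take the cases one after another by the handle and raise that end just a little, the other end staying down, and hold it a moment to feel the weight, until you have felt the heavy one (feel it even if it is the last one left). Then carry that case to the shallow steel tray and set it down gently and flat inside; never lift a light case whole or tip any case steeply, leave the light ones standing where they are, and do not disturb the rack, pot or jar.

Things in the scene. Friction and masses are not known exactly. Their poses are not given: they have to be found in the camera images.
- case_a: Closed plastic case, grey with a white lid that does not come off: 130 mm long (x), 64 mm wide (y), 60 mm high; origin at the centre of its underside, z up. A dark steel pull handle on its -x end, towards the robot (see handle_a). The heavy case weighs 0.8 to 0.95 kg in all, a light one about 0.23 kg, the weight near its middle.
- case_b: Closed plastic case, grey with a white lid that does not come off: 130 mm long (x), 64 mm wide (y), 60 mm high; origin at the centre of its underside, z up. A dark steel pull handle on its -x end, towards the robot (see handle_b). The heavy case weighs 0.8 to 0.95 kg in all, a light one about 0.23 kg, the weight near its middle.
- case_c: Closed plastic case, grey with a white lid that does not come off: 130 mm long (x), 64 mm wide (y), 60 mm high; origin at the centre of its underside, z up. A dark steel pull handle on its -x end, towards the robot (see handle_c). The heavy case weighs 0.8 to 0.95 kg in all, a light one about 0.23 kg, the weight near its middle.
- handle_a (a point): Middle of case_a's handle: a level round bar 10 mm thick along y, 42 mm out from the end face, 107 mm from the case's origin, 45 mm above the underside; 48 mm clear between its two arms, 37 mm clear between bar and case. Raised here with the far end still down, it bears 3/8 of the weight: 3 to 3.5 N heavy, 0.9 N light; a tight grip resists turning and adds up to 2 N heavy, 1.3 N light.
- handle_b (a point): Middle of case_b's handle: a level round bar 10 mm thick along y, 42 mm out from the end face, 107 mm from the case's origin, 45 mm above the underside; 48 mm clear between its two arms, 37 mm clear between bar and case. Raised here with the far end still down, it bears 3/8 of the weight: 3 to 3.5 N heavy, 0.9 N light; a tight grip resists turning and adds up to 2 N heavy, 1.3 N light.
- handle_c (a point): Middle of case_c's handle: a level round bar 10 mm thick along y, 42 mm out from the end face, 107 mm from the case's origin, 45 mm above the underside; 48 mm clear between its two arms, 37 mm clear between bar and case. Raised here with the far end still down, it bears 3/8 of the weight: 3 to 3.5 N heavy, 0.9 N light; a tight grip resists turning and adds up to 2 N heavy, 1.3 N light.
- tray: Shallow fixed steel tray, 154 x 88 mm outside (x, y), walls 4 mm thick and 16 mm high, floor 4 mm thick; inside 146 x 80 mm. Origin at the centre of its underside, on the board. A case fits in it lengthways either way round, with its handle reaching out over the end wall.
- board: Fixed white work board edged with yellow tape, 330 x 840 mm (x, y), 3 mm thick, flat on the bench (height 0), so its top is 3 mm up; the cases and the tray stand on it. Origin at the centre of its underside.
- tube_rack: Bystander: red rack of capped tubes, 70 x 190 mm, 93 mm high, origin under its centre.
- pipette_pot: Bystander: grey pot of pipettes, 80 mm across, 150 mm high, origin under its centre.
- specimen_jar: Bystander: clear jar with a white cap, 60 mm across, 75 mm high, origin under its centre.

How it is judged:
By the outcome, as a careful person would: the job done as asked, in the order asked, and still so for the second after the job is handed in, with the robot touching nothing.
It also fails if it takes over 72 s, if anything falls off the work surface, if the arm or the gripper's body presses on something with over 40 N, if the wrist force passes 120 N, or if a joint passes its speed limit or range.

ROBOT

A 6-joint arm with a two-finger parallel gripper is mounted at the origin on the work surface. World frame = base frame: x ahead of the robot, y to its left, z up, the work surface at z = 0. Lengths are in m, angles in rad, forces in N, time in s.
With the tool pointing down it reaches from about 0.35 to 0.875 m from the base axis. Payload 15.5 kg.
Tool frame: the origin (TCP) lies at the very end of the fingers, on their centre line; the grasp point (between the pads) lies 19 mm behind it; z points along the fingers, y is the line along which they close (so a half turn about z gives the same grasp; the last joint's range is limited). The gripper opens to 85 mm and grips with 20 to 120 N. Pads are 22 mm wide; open, the fingers measure 114 mm over their backs; the gripper's body (76 mm by 85 mm) begins 54 mm behind the grasp point. The pads swing forward as they close: fully open they stand 13 mm farther back than shut.
Start: joints at [1.123, 0.494, 1.345, -0, 1.302, -0.096], TCP at [0.216, 0.587, 0.197] pointing down, gripper open.
Joint ranges: [-2.91, 2.91], [-0.82, 2.16], [0.22, 2.67], [-1.22, 4.37], [0.12, 2.79], [-3.08, 3.08]. Speed limits (rad/s): [1.89, 1.89, 2.57, 3.01, 3.01, 3.01].

INTERFACE

Orientations are given as a unit quaternion [w, x, y, z].
In Python, from cell import robot gives the robot as it stands.
- The arm moves only by the tool arm_command, never from a script. Its argument "targets" is a list of rows, each a list of 2 entries, a list of its own where there are three numbers: the shift along the tool's x, y, z each as a share of 15 cm, from -1 to 1, then the turn, a rotation vector about the tool's x, y, z each as a share of 45 degrees, from -1 to 1. A call has 1 to 8 rows; each row shifts and turns the commanded pose from where the row before left it, along the tool's axes as they then stand; what a row does not reach is not made up. A row lasts 1/8 s, in which the tool goes at most 62.5 mm and 10.7 degrees, less where a joint would pass 70% of its speed; a pose out of reach is approached as far as the arm can. A call with a number of a shift or a turn outside -1 to 1 is refused whole. A call with a gripper value outside its range is refused whole. "jaw" is the opening in per cent of the stroke, from 0 (shut) to 100 (fully open), set as the call begins (left out, the last holds). The fingers move at their own pace and stop on an object; "grip_force" is the grip in N (left out, the last holds). Time passes only in rows, so rows that do not move let the fingers close. It gives the time, the measured TCP pose, the force, the opening and the grip force at its end, in the units of the state.
- robot.read_state(): the state, without advancing time (a new reading comes with each control period).
- robot.capture(name): name is "scene" or "top" or "wrist"; returns a dict with "frame" (480x640x3 uint8, red, green, blue), "range_z" (480x640 float32, m along the optical axis (not along the pixel's ray), 0 where there is no reading), "K" (3x3 intrinsics, pixels), "R" (3x3) and "t" (3): a world point X has camera coordinates R X + t. Camera axes: x right, y down, z forward; pixel columns grow to the right and rows downward; lengths in m; the calibration is good to about 2 mm. A picture is of the moment at which its call begins.
- robot.job_done(): hands the job in; it is judged then, once.
The state is a dict: "time_s": time; "q": joint angles; "joint_vel": joint speeds; "tau": joint torques, N m; "ee_pos": TCP position; "tool_rot": TCP orientation; "force": force on the tool from outside, world axes, zero at the start; "ft_torque": the same for the moment, N m; "width": finger opening in m; "grip_force": force on a finger pad.
Only numpy, scipy, OpenCV 4.12 (cv2) and the standard library are available. Lean on these libraries where they do the work, as an engineer would, in place of code of your own. Each camera call takes 0.05 s, during which the arm holds its last target. There are 200 camera calls.

## Working session

There is one attempt and no reset: what is moved stays moved. The work goes in short steps, Python scripts to look and compute and a tool call to move; the robot and the scene stay as the last step left them, time stands still between calls to the robot, and variables do not carry over. Pictures are saved under pics/ and viewed, at most 10 in all, crops included, and the job is handed in when it is done.

Besides the shell and the picture viewer there is one more tool, called after "Call:" as a command line: name --argument value ..., lists and objects as JSON in quotes. arm_command: Moves the arm, as the interface text tells. Shift numbers are shares of 15 cm and turn numbers shares of 45 degrees, none past 1 either way. Its arguments: {"type":"object","properties":{"targets":{"type":"array","items":{"type":"array"}},"jaw":{"type":"number"},"grip_force":{"type":"number"}},"required":["targets"]}

```bash
ls; mkdir -p pics
python3 - <<'E'
from cell import robot
import cv2,numpy as np
s=robot.read_state(); print({k:np.round(v,3).tolist() for k,v in s.items()})
for n in("top","scene"):
    c=robot.capture(n); np.savez(n,**c); cv2.imwrite(f"pics/{n}0.png",c["frame"][:,:,::-1])
    print(n,c["K"].round(1).tolist(),c["R"].round(3).tolist(),c["t"].round(3).tolist())
E
```

```text
pics
{'time_s': 0.0, 'q': [1.123, 0.494, 1.346, -0.0, 1.302, -0.095], 'joint_vel': [-0.002, 0.0, 0.0, -0.001, -0.001, -0.0], 'tau': [-0.004, -88.217, -38.387, -0.001, 0.01, 0.0], 'ee_pos': [0.216, 0.586, 0.197], 'tool_rot': [-0.0, 0.175, 0.984, -0.001], 'force': [-0.071, -0.31, 0.902], 'ft_torque': [0.015, 0.022, 0.012], 'grip_force': 0.0, 'width': 0.085}
top [[519.0, 0.0, 316.8], [0.0, 519.0, 245.6], [0.0, 0.0, 1.0]] [[0.03, -0.999, -0.021], [-0.998, -0.028, -0.053], [0.052, 0.023, -0.998]] [0.005, 0.611, 0.946]
scene [[460.5, 0.0, 322.9], [0.0, 460.5, 245.5], [0.0, 0.0, 1.0]] [[-0.597, 0.802, -0.006], [0.679, 0.502, -0.536], [-0.427, -0.324, -0.844]] [0.384, -0.387, 1.245]
```

View pics/top0.png

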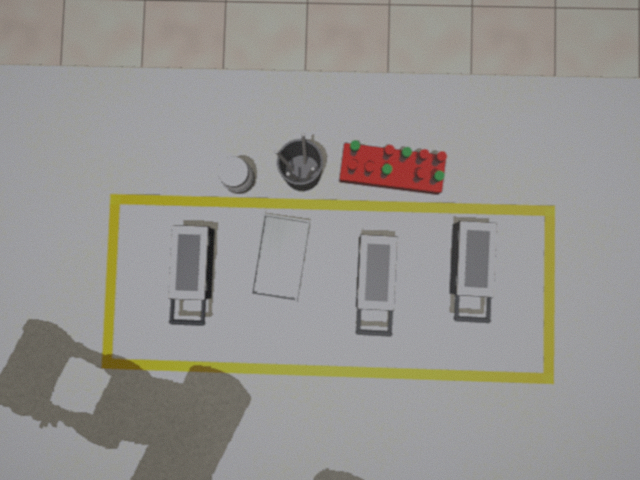

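View pics/scene0.png

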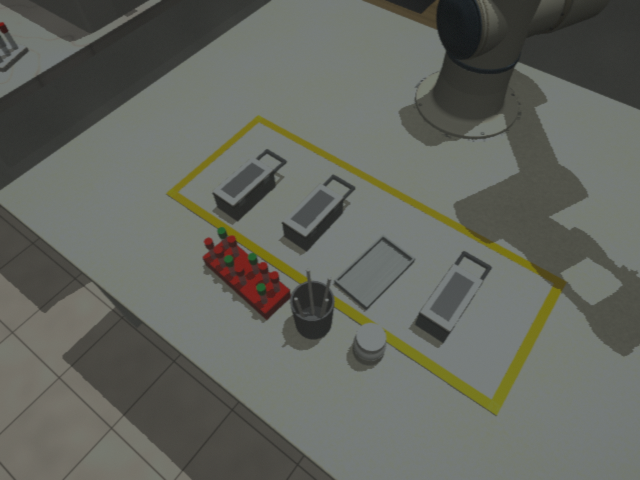

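The top view shows the cases at about (189,262), (377,272) and (477,258), with handle bars at rows 320, 332 and 318. The empty tray is at (282,257), slightly turned. The rack, pot and jar stand beyond, at rows 140–190.

```bash
cat > h.py <<'E'
import numpy as np,cv2
from cell import robot
def ray(c,uv,z):
    uv=np.atleast_2d(uv).astype(float); d=np.c_[uv,np.ones(len(uv))]@np.linalg.inv(c["K"]).T@c["R"]
    o=-c["R"].T@c["t"]; return o+d*((z-o[2])/d[:,2])[:,None]
def rect(c,mask,z,amin):
    out=[]
    for k in cv2.findContours(mask.astype(np.uint8),cv2.RETR_EXTERNAL,cv2.CHAIN_APPROX_NONE)[0]:
        if cv2.contourArea(k)<amin: continue
        p=ray(c,k[:,0],z)[:,:2]*1000
        r=cv2.minAreaRect(p.astype(np.float32)); out.append((np.round(r[0],1).tolist(),np.round(r[1],1).tolist(),round(r[2],1)))
    return out
E
python3 - <<'E'
from h import *
c=dict(np.load("top.npz")); f=c["frame"].astype(int); g=f.max(2); sat=g-f.min(2)
print([g[262,189],g[290,189],g[272,377],g[258,477],g[320,188],g[332,375],g[318,472],g[340,280],g[300,208]])
roi=np.zeros((480,640),bool); roi[212:360,125:540]=1
for nm,m,z,a in (("inset",(g>95)&(g<150)&roi,.063,300),("dark",(g<85)&roi,.048,40)):
    print(nm); [print(r) for r in rect(c,m,z,a)]
cv2.imwrite("pics/crop.png",cv2.resize(c["frame"][200:345,150:510,::-1],None,fx=2.2,fy=2.2,interpolation=cv2.INTER_CUBIC))
E
```

```text
[np.int64(109), np.int64(128), np.int64(121), np.int64(113), np.int64(85), np.int64(80), np.int64(75), np.int64(162), np.int64(134)]
inset
([564.3, -85.2], [41.7, 100.8], 88.0)
([571.9, 250.0], [42.4, 101.0], 90.0)
([593.2, -258.6], [42.3, 101.7], 88.2)
([545.9, -82.5], [69.0, 186.6], 88.9)
([553.9, 240.0], [81.8, 187.9], 88.6)
([574.0, -249.3], [78.3, 185.6], 88.0)
([587.6, 84.2], [85.3, 147.1], 83.3)
dark
([475.4, -82.7], [59.6, 42.5], 88.2)
([546.8, 236.3], [68.8, 183.0], 77.1)
([568.7, -242.7], [183.2, 65.8], 11.4)
```

View pics/crop.png

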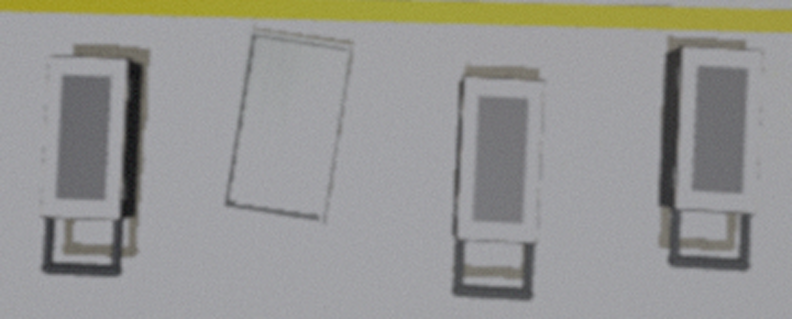

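```bash
cat >> h.py <<'E'
from scipy.spatial.transform import Rotation as Ro
def plan(xyz,phi,rot=None):
    s=robot.read_state(); w=s["tool_rot"]; R=Ro.from_quat([w[1],w[2],w[3],w[0]]).as_matrix()
    p=np.radians(phi); T=np.array([[-np.sin(p),np.cos(p),0],[np.cos(p),np.sin(p),0],[0,0,-1]]).T
    sh=R.T@(np.array(xyz)-s["ee_pos"])/.15; rv=Ro.from_matrix(R.T@T).as_rotvec(degrees=True)/45
    print("t",round(s["time_s"],2),"shift",sh.round(3),"turn",rv.round(3),"F",np.round(s["force"],2),"w",s["width"])
    return T
E
python3 - <<'E'
from h import *
c=dict(np.load("top.npz"))
uv=np.array([[252,35],[352,45],[323,218],[228,205]])/2.2+[150,200]
p=ray(c,uv,.019)*1000; print(p.round(1),p.mean(0)); 
for a,b in((3,0),(2,1)): d=p[b]-p[a]; print(np.degrees(np.arctan2(d[1],d[0])),np.hypot(*d[:2]))
f=c["frame"].astype(int).max(2); roi=np.zeros_like(f,bool); roi[212:310,245:318]=1
print(rect(c,(f<148)&roi,.019,300))
plan([.465,.250,.15],0)
E
```

```text
[[662.4 121.8  19. ]
 [656.3  37.1  19. ]
 [510.3  56.9  19. ]
 [518.8 137.   19. ]] [586.94228078  88.19827537  19.        ]
-6.026792536156394 144.46985371953292
-7.754380890056737 147.26834452205998
[([589.0, 89.3], [86.6, 154.4], 83.0)]
t 0.1 shift [-2.334 -1.529  0.312] turn [-1.000e-03  1.000e-03  1.551e+00] F [-0.49 -0.12  0.04] w 0.08528186691734431
```

Call:
arm_command --targets '[[[0,0,0],[0,0,0.194]],[[0,0,0],[0,0,0.194]],[[0,0,0],[0,0,0.194]],[[0,0,0],[0,0,0.194]],[[0,0,0],[0,0,0.194]],[[0,0,0],[0,0,0.194]],[[0,0,0],[0,0,0.194]],[[0,0,0],[0,0,0.193]]]' --jaw 35 --grip_force 40

```text
time_s: 1.1
ee_pos: [0.2158, 0.5863, 0.1968]
tool_rot: [0.0, 0.709, 0.705, -0.0]
force: [0.2, 0.2, -0.5]
width: 0.0299
grip_force: 0.0
```

Call:
arm_command --targets '[[[-0.28,0.207,0.035],[0,0,0]],[[-0.28,0.207,0.035],[0,0,0]],[[-0.28,0.207,0.035],[0,0,0]],[[-0.28,0.207,0.035],[0,0,0]],[[-0.28,0.207,0.035],[0,0,0]],[[-0.28,0.207,0.035],[0,0,0]],[[-0.28,0.207,0.035],[0,0,0]],[[-0.28,0.207,0.035],[0,0,0]]]'

```text
time_s: 2.1
ee_pos: [0.465, 0.2489, 0.1549]
tool_rot: [-0.0, 0.707, 0.707, -0.0]
force: [0.1, 0.3, 0.5]
width: 0.0298
grip_force: 0.0
```

Call:
arm_command --targets '[[[0,0,0],[0,0,0]],[[0,0,0],[0,0,0]]]'

```text
time_s: 2.35
ee_pos: [0.4641, 0.2504, 0.155]
tool_rot: [-0.0, 0.707, 0.707, -0.0]
force: [-0.7, -0.3, -0.1]
width: 0.0299
grip_force: 0.0
```

Run:
```python
from h import *
T=plan([.465,.250,.12],0); s=robot.read_state(); print(s["ee_pos"],s["q"])
c=robot.capture("wrist"); np.savez("w1",**c); cv2.imwrite("pics/w1.png",c["frame"][:,:,::-1])
print([robot.read_state()["force"].round(2) if hasattr(robot.read_state()["force"],"round") else robot.read_state()["force"]])
```

```text
t 2.35 shift [-0.003  0.006  0.234] turn [-0.001  0.    -0.001] F [-0.66 -0.33 -0.06] w 0.029874975071637777
[0.46405969 0.25044603 0.15503047] [3.81489795e-01 4.06421542e-01 1.63835612e+00 2.14849487e-04
 1.09735291e+00 3.82298669e-01]
[array([ 0.67, -0.06,  1.01])]
```

View pics/w1.png

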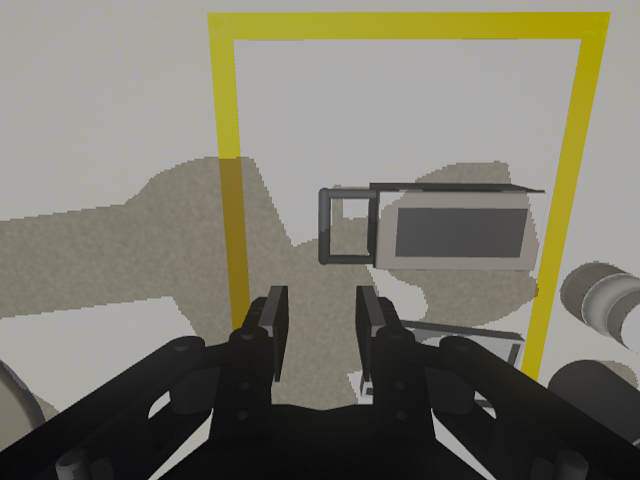

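The wrist view shows the left case's handle bar at column 324, rows 190–264, in line with the finger centre (column 322). Next I'll measure it.

Run:
```python
from h import *
c=dict(np.load("w1.npz")); print(ray(c,[[324.5,188],[324.5,264]],.048).round(4)); print(ray(c,[[409,207],[532,207],[525,258],[396,257]],.063).round(4))
```

```text
[[0.4666 0.283  0.048 ]
 [0.4667 0.218  0.048 ]]
[[0.5319 0.2703 0.063 ]
 [0.627  0.2702 0.063 ]
 [0.6283 0.2285 0.063 ]
 [0.5242 0.2295 0.063 ]]
```

Call:
arm_command --targets '[[[0,0.015,0.2],[0,0,0]],[[0,0,0.2],[0,0,0]],[[0,0,0.18],[0,0,0]],[[0,0,0.15],[0,0,0]],[[0,0,0.11],[0,0,0]],[[0,0,0],[0,0,0]],[[0,0,0],[0,0,0]]]'

```text
time_s: 3.28
ee_pos: [0.4665, 0.2512, 0.0298]
tool_rot: [0.0, 0.707, 0.707, 0.0]
force: [0.1, -0.2, 0.4]
width: 0.0297
grip_force: 0.0
```

Call:
arm_command --targets '[[[0,0,0],[0,0,0]],[[0,0,0],[0,0,0]],[[0,0,0],[0,0,0]],[[0,0,0],[0,0,0]]]' --jaw 0

```text
time_s: 3.78
ee_pos: [0.4666, 0.2504, 0.0293]
tool_rot: [0.0, 0.707, 0.707, 0.0]
force: [-0.3, -0.1, 0.5]
width: 0.0003
grip_force: 0.0
```

Call:
arm_command --targets '[[[0,0.006,-0.02],[0,0,0]],[[0,0.006,-0.02],[0,0,0]],[[0,0.006,-0.02],[0,0,0]],[[0,0,0],[0,0,0]],[[0,0,0],[0,0,0]],[[0,0,0],[0,0,0]]]'

```text
time_s: 4.53
ee_pos: [0.4692, 0.2504, 0.0381]
tool_rot: [-0.0, 0.707, 0.707, -0.0]
force: [-0.5, 0.4, -0.2]
width: 0.0002
grip_force: 0.0
```

Call:
arm_command --targets '[[[0,0,0],[0,0,0]],[[0,0,0],[0,0,0]]]'

```text
time_s: 4.78
ee_pos: [0.4692, 0.2505, 0.0381]
tool_rot: [-0.0, 0.707, 0.707, -0.0]
force: [-0.4, -0.0, 0.3]
width: -0.0
grip_force: 0.0
```

Call:
arm_command --targets '[[[0,0,0],[0,0,0]],[[0,0,0],[0,0,0]]]'

```text
time_s: 5.03
ee_pos: [0.4693, 0.2505, 0.0382]
tool_rot: [0.0, 0.707, 0.707, 0.0]
force: [-0.3, 0.4, 0.6]
width: 0.0002
grip_force: 0.0
```

Run:
```python
from h import *
for n in("wrist","scene"):
    c=robot.capture(n); np.savez(n+"2",**c)
    if n=="wrist": cv2.imwrite("pics/w2.png",c["frame"][:,:,::-1])
    else: cv2.imwrite("pics/s2.png",cv2.resize(c["frame"][220:360,380:560,::-1],None,fx=4,fy=4))
```

```text
(no output)
```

View pics/w2.png

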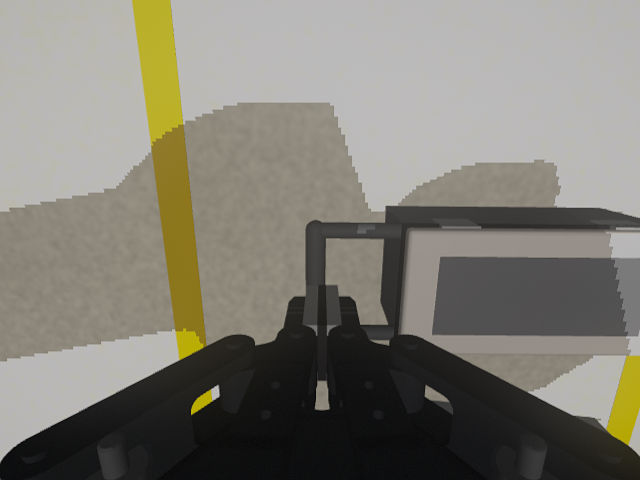

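Run:
```python
from h import *
for n in("wrist2","scene2"):
    c=dict(np.load(n+".npz"))
    for X in([.4693,.2505,.0382],[.4667,.2505,.048],[.4667,.275,.048]):
        p=c["K"]@(c["R"]@X+c["t"]); print(n,X,(p[:2]/p[2]).round(1),p[2].round(3), c["range_z"][int(p[1]/p[2]),int(p[0]/p[2])])
    if n=="wrist2": print(ray(c,[[315,228],[315,335]],.048),ray(c,[[315,228],[315,335]],.06), [(r,float(c["range_z"][r,315].round(3))) for r in range(230,300,10)])
```

```text
wrist2 [0.4693, 0.2505, 0.0382] [321.1 276. ] 0.19 0.17578766
wrist2 [0.4667, 0.2505, 0.048] [316.  283.3] 0.181 0.17517248
wrist2 [0.4667, 0.275, 0.048] [315.8 237.2] 0.174 0.16797934
[[0.46634002 0.27969871 0.048     ]
 [0.46599096 0.22052768 0.048     ]] [[0.46657458 0.28276683 0.06      ]
 [0.46625058 0.22784532 0.06      ]] [(230, 0.16599999368190765), (240, 0.16899999976158142), (250, 0.17000000178813934), (260, 0.17100000381469727), (270, 0.17299999296665192), (280, 0.17399999499320984), (290, 0.14499999582767487)]
scene2 [0.4693, 0.2505, 0.0382] [473.7 263.6] 0.931 0.97176635
scene2 [0.4667, 0.2505, 0.048] [475.6 260.3] 0.924 0.9204827
scene2 [0.4667, 0.275, 0.048] [486.8 266.6] 0.916 0.9155275
```

View pics/s2.png

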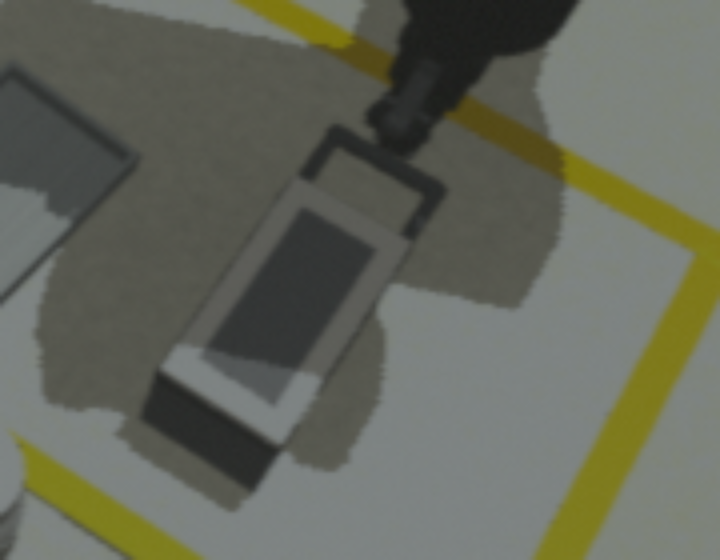

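Run:
```python
from h import *
def pt(c,u,v):
    z=float(c["range_z"][v,u]); return (c["R"].T@(np.linalg.inv(c["K"])@[u,v,1]*z-c["t"])).round(4)
c=dict(np.load("scene2.npz"))
for v in range(234,266,3): print(v,[pt(c,u,v).tolist() for u in (477,480,484)])
c=dict(np.load("wrist2.npz"))
for v in range(284,300,3): print(v,[pt(c,u,v).tolist() for u in (312,322,332)])
```

```text
234 [[0.3733, 0.2204, 0.0038], [0.4878, 0.2373, 0.1562], [0.5088, 0.2453, 0.1884]]
237 [[0.4874, 0.2349, 0.1438], [0.509, 0.2416, 0.1761], [0.5085, 0.2475, 0.1807]]
240 [[0.3891, 0.2277, 0.0059], [0.4846, 0.2418, 0.1365], [0.5111, 0.2501, 0.1769]]
243 [[0.4837, 0.2394, 0.1231], [0.5195, 0.2472, 0.175], [0.5151, 0.2527, 0.1747]]
246 [[0.5155, 0.2447, 0.1579], [1.0237, 0.2899, 0.8455], [0.5176, 0.2552, 0.1705]]
249 [[0.5275, 0.248, 0.1667], [0.525, 0.2523, 0.1675], [0.515, 0.2574, 0.1595]]
252 [[0.5309, 0.2506, 0.1636], [0.5286, 0.2549, 0.1647], [0.526, 0.2605, 0.1668]]
255 [[0.4805, 0.2492, 0.0854], [0.5336, 0.2576, 0.164], [0.5266, 0.2629, 0.16]]
258 [[0.4282, 0.2482, 0.0027], [0.4844, 0.2569, 0.0871], [0.4188, 0.2601, 0.0019]]
261 [[0.4711, 0.2539, 0.0545], [0.4664, 0.2586, 0.0529], [0.4262, 0.2634, 0.0028]]
264 [[0.4427, 0.2549, 0.0044], [0.4701, 0.2616, 0.0492], [0.4662, 0.268, 0.0504]]
284 [[0.4647, 0.2518, 0.0519], [0.4697, 0.2519, 0.0522], [0.4763, 0.2305, 0.0029]]
287 [[0.4655, 0.2622, 0.0791], [0.4697, 0.2623, 0.0793], [0.4739, 0.2624, 0.0795]]
290 [[0.4656, 0.2619, 0.0814], [0.4697, 0.2624, 0.0825], [0.4739, 0.2618, 0.0812]]
293 [[0.4657, 0.2621, 0.0847], [0.4697, 0.2621, 0.0848], [0.4737, 0.2626, 0.0858]]
296 [[0.4658, 0.2622, 0.0878], [0.4697, 0.262, 0.0873], [0.4737, 0.2617, 0.0869]]
299 [[0.4658, 0.2622, 0.0905], [0.4697, 0.262, 0.09], [0.4736, 0.2618, 0.0898]]
```

The wrist depth shows the closed pads ending at z≈0.078 while the reported TCP z is 0.038. So the fingers really end about 40 mm short of the reported TCP, and they closed above the bar without touching it. I'll reopen, go lower in steps and check again.

Call:
arm_command --targets '[[[0,-0.018,0],[0,0,0]],[[0,0,0],[0,0,0]],[[0,0,0],[0,0,0]],[[0,0,0.06],[0,0,0]],[[0,0,0.06],[0,0,0]],[[0,0,0.05],[0,0,0]],[[0,0,0],[0,0,0]],[[0,0,0],[0,0,0]]]' --jaw 35

```text
time_s: 6.12
ee_pos: [0.4666, 0.2505, 0.0127]
tool_rot: [-0.0, 0.707, 0.707, -0.0]
force: [-0.6, 0.3, 0.0]
width: 0.03
grip_force: 0.0
```

```bash
cat >> h.py <<'E'
def cloud(c):
    v,u=np.mgrid[:480,:640]; z=c["range_z"]
    P=np.stack([u*z,v*z,z],-1).reshape(-1,3)@np.linalg.inv(c["K"]).T
    return ((P-c["t"])@c["R"]).reshape(480,640,3)
def tip():
    c=robot.capture("wrist"); s=robot.read_state(); P=cloud(c); w=s["tool_rot"]; R=Ro.from_quat([w[1],w[2],w[3],w[0]]).as_matrix()
    q=(P-s["ee_pos"])@R   # tool coords
    for sg in(-1,1):
        m=(abs(q[...,0]-11)<99)&(abs(q[...,0])<.014)&(q[...,0]>.008)&(sg*q[...,1]>0)&(sg*q[...,1]<s["width"]/2+.012)&(abs(q[...,2])<.09)&(c["range_z"]>0)&(c["range_z"]<.25)
        a=q[m]; print(sg,len(a),"tool z max",np.percentile(a[:,2],[90,97,100]).round(4) if len(a) else None)
    print("ee",s["ee_pos"].round(4),"F",np.round(s["force"],2)); return c,P
E
python3 - <<'E'
from h import *
c,P=tip(); np.savez("w3",**c); print(c["R"].round(3).tolist(),(-c["R"].T@c["t"]).round(4))
E
```

```text
-1 2417 tool z max [0.0092 0.01   0.0112]
1 1995 tool z max [-0.0409 -0.0384  0.0099]
ee [0.4667 0.2505 0.0128] F [ 0.66 -0.49  0.83]
[[1.0, -0.001, 0.0], [-0.001, -0.96, 0.281], [-0.0, -0.281, -0.96]] [0.467  0.3224 0.1896]
```

Call:
arm_command --targets '[[[0,0,0.05],[0,0,0]],[[0,0,0.05],[0,0,0]],[[0,0,0.045],[0,0,0]],[[0,0,0],[0,0,0]],[[0,0,0],[0,0,0]]]'

```text
time_s: 6.8
ee_pos: [0.4666, 0.2505, -0.0091]
tool_rot: [0.0, 0.707, 0.707, -0.0]
force: [0.8, -0.6, 0.0]
width: 0.0297
grip_force: 0.0
```

Call:
arm_command --targets '[[[0,0,0],[0,0,0]],[[0,0,0],[0,0,0]],[[0,0,0],[0,0,0]],[[0,0,0],[0,0,0]]]' --jaw 0

```text
time_s: 7.3
ee_pos: [0.4666, 0.2505, -0.0089]
tool_rot: [0.0, 0.707, 0.707, 0.0]
force: [-0.8, 0.0, 3.9]
width: 0.0083
grip_force: 39.1
```

Call:
arm_command --targets '[[[0,0.006,-0.023],[0,0,0]],[[0,0.006,-0.023],[0,0,0]],[[0,0.006,-0.023],[0,0,0]],[[0,0,0],[0,0,0]],[[0,0,0],[0,0,0]],[[0,0,0],[0,0,0]]]'

```text
time_s: 8.05
ee_pos: [0.4692, 0.2505, 0.0012]
tool_rot: [-0.0, 0.707, 0.707, -0.0]
force: [0.7, -0.1, -2.4]
width: 0.0085
grip_force: 38.9
```

Call:
arm_command --targets '[[[0,0,0],[0,0,0]],[[0,0,0],[0,0,0]]]'

```text
time_s: 8.3
ee_pos: [0.4692, 0.2504, 0.0012]
tool_rot: [-0.0, 0.707, 0.707, -0.0]
force: [0.3, 0.0, -1.4]
width: 0.0087
grip_force: 38.9
```

Call:
arm_command --targets '[[[0,0,0],[0,0,0]],[[0,0,0],[0,0,0]]]'

```text
time_s: 8.55
ee_pos: [0.4692, 0.2505, 0.0013]
tool_rot: [-0.0, 0.707, 0.707, -0.0]
force: [0.9, 0.9, -1.9]
width: 0.0088
grip_force: 38.9
```

Call:
arm_command --targets '[[[0,0,0],[0,0,0]]]'

```text
time_s: 8.68
ee_pos: [0.4692, 0.2505, 0.0013]
tool_rot: [-0.0, 0.707, 0.707, -0.0]
force: [-0.1, -0.2, -1.4]
width: 0.0087
grip_force: 38.9
```

Run:
```python
from h import *
F=[]
for i in range(8):
    c=robot.capture("wrist" if i==0 else "scene"); F.append(robot.read_state()["force"])
    if i==0: np.savez("w4",**c); w=c
print(np.mean(F,0).round(2),np.std(F,0).round(2)); P=cloud(w)
f=w["frame"].max(2).astype(int)
for v in (235,245): print([P[v,u].round(3).tolist() for u in (310,316,420,500,580,600)])
cv2.imwrite("pics/w4.png",w["frame"][:,:,::-1])
```

```text
[-0.1   0.33 -2.37] [0.55 0.45 0.48]
[[0.464, 0.274, 0.004], [0.467, 0.274, 0.004], [0.511, 0.282, 0.034], [0.546, 0.282, 0.033], [0.58, 0.282, 0.033], [0.589, 0.282, 0.033]]
[[0.463, 0.268, 0.002], [0.467, 0.269, 0.003], [0.511, 0.279, 0.037], [0.536, 0.284, 0.052], [0.568, 0.283, 0.049], [0.577, 0.282, 0.048]]
```

Run:
```python
from h import *
c=dict(np.load("w4.npz")); P=cloud(c); q=P.reshape(-1,3)
m=(q[:,0]>.515)&(q[:,0]<.625)&(abs(q[:,1]-.25)<.026)&(q[:,2]>.055)&(q[:,2]<.09)
A=np.c_[q[m][:,:2],np.ones(m.sum())]; k=np.linalg.lstsq(A,q[m][:,2],rcond=None)[0]; print(m.sum(),k, "tilt",np.degrees(np.arctan(-k[0])), "z at .507/.637",k@[.507,.25,1],k@[.637,.25,1])
```

```text
20090 [-0.05570281 -0.00212426  0.10014902] tilt 3.1882409215230516 z at .507/.637 0.07137662991684848 0.06413526513505385
```

Call:
arm_command --targets '[[[0,0,0],[0,0,0]],[[0,0,0],[0,0,0]],[[0,0,0],[0,0,0]],[[0,0,0],[0,0,0]]]' --grip_force 20

```text
time_s: 9.57
ee_pos: [0.4692, 0.2505, 0.0013]
tool_rot: [0.0, 0.707, 0.707, -0.0]
force: [-0.3, -0.2, -1.7]
width: 0.008
grip_force: 38.9
```

```bash
cat >> h.py <<'E'
def feel(n=8):
    F=[]
    for i in range(n): c=robot.capture("wrist"); s=robot.read_state(); F.append(s["force"])
    print("t",s["time_s"],"ee",s["ee_pos"].round(4),"F",np.mean(F,0).round(2),np.std(F,0).round(2),"w",round(s["width"],4),s["grip_force"]); return c
E
python3 -c "
from h import *
feel()"
```

```text
t 9.975 ee [0.4693 0.2505 0.0013] F [ 0.01 -0.2  -2.05] [0.25 0.46 0.42] w 0.0085 38.85116994380951
```

About 2.1 N, so case one is light. I'll set it down, release it and go to the middle one.

Call:
arm_command --targets '[[[0,-0.006,0.024],[0,0,0]],[[0,-0.006,0.024],[0,0,0]],[[0,-0.006,0.021],[0,0,0]],[[0,0,0],[0,0,0]],[[0,0,0],[0,0,0]]]'

```text
time_s: 10.6
ee_pos: [0.4667, 0.2505, -0.009]
tool_rot: [0.0, 0.707, 0.707, 0.0]
force: [-1.1, -0.5, 3.1]
width: 0.0083
grip_force: 39.4
```

Call:
arm_command --targets '[[[0,0,0],[0,0,0]],[[0,0,0],[0,0,0]],[[0,0,0],[0,0,0]],[[0,0,-0.1],[0,0,0]],[[0,0,-0.3],[0,0,0]],[[0,0,-0.3],[0,0,0]],[[0,0,0],[0,0,-0.044]],[[0,0,0],[0,0,0]]]' --jaw 35 --grip_force 40

```text
time_s: 11.6
ee_pos: [0.4664, 0.2504, 0.0963]
tool_rot: [0.0, 0.695, 0.719, 0.0]
force: [0.3, -0.7, -1.4]
width: 0.0299
grip_force: 0.0
```

```bash
python3 -c "
from h import *
plan([.4574,-.0815,.1],-2); print(robot.read_state()['ee_pos'])"
```

```text
t 11.6 shift [-2.209 -0.137 -0.025] turn [ 0.001 -0.     0.089] F [ 0.27 -0.75 -1.45] w 0.02991192738833931
[0.46641363 0.25042693 0.09631134]
```

Call:
arm_command --targets '[[[-0.316,-0.019,0],[0,0,0]],[[-0.316,-0.019,0],[0,0,0]],[[-0.316,-0.02,0],[0,0,0]],[[-0.316,-0.02,0],[0,0,0]],[[-0.315,-0.02,0],[0,0,0]],[[-0.315,-0.02,0],[0,0,0]],[[-0.315,-0.019,0],[0,0,0]],[[0,0,0],[0,0,0.089]]]'

```text
time_s: 12.6
ee_pos: [0.4568, -0.084, 0.0951]
tool_rot: [-0.001, 0.721, 0.693, -0.0]
force: [-0.9, 0.4, -0.2]
width: 0.0296
grip_force: 0.0
```

Call:
arm_command --targets '[[[0,0,0],[0,0,0]],[[0,0,0],[0,0,0]]]'

```text
time_s: 12.85
ee_pos: [0.457, -0.0809, 0.0955]
tool_rot: [-0.001, 0.719, 0.695, -0.0]
force: [0.1, -0.5, 0.2]
width: 0.0296
grip_force: 0.0
```

```bash
cat >> h.py <<'E'
def bar(c):  # handle bar points: near z .048, x nearest the robot
    P=cloud(c).reshape(-1,3); s=robot.read_state()["ee_pos"]
    m=(P[:,2]>.042)&(P[:,2]<.058)&(abs(P[:,1]-s[1])<.05)&(abs(P[:,0]-s[0])<.025)&(c["range_z"].ravel()>0)
    q=P[m]; b=q[q[:,0]<np.percentile(q[:,0],3)+.010]; print("bar",len(b),"x",b[:,0].mean().round(4),"y",b[:,1].min().round(4),b[:,1].max().round(4),"slope deg",np.degrees(np.polyfit(b[:,1],b[:,0],1)[0]).round(2))
E
python3 -c "
from h import *
c=feel(1); np.savez('w5',**c); bar(c); bar(dict(np.load('w1.npz')))
plan([.4574,-.0815,-.009],-2)"
```

```text
t 12.9 ee [ 0.4571 -0.0808  0.0956] F [ 0.88 -0.09  0.19] [0. 0. 0.] w 0.0299 0.0
bar 1371 x 0.4584 y -0.1149 -0.0499 slope deg 0.99Traceback (most recent call last):
  File "<string>", line 3, in <module>
    c=feel(1); np.savez('w5',**c); bar(c); bar(dict(np.load('w1.npz')))
                                           ~~~^^^^^^^^^^^^^^^^^^^^^^^^^
  File "h.py", line 38, in bar
    q=P[m]; b=q[q[:,0]<np.percentile(q[:,0],3)+.010]; print("bar",len(b),"x",b[:,0].mean().round(4),"y",b[:,1].min().round(4),b[:,1].max().round(4),"slope deg",np.degrees(np.polyfit(b[:,1],b[:,0],1)[0]).round(2))
                       ~~~~~~~~~~~~~^^^^^^^^^^
    return _quantile_unchecked(
        a, q, axis, out, overwrite_input, method, keepdims, weights)
    return _ureduce(a,
                    func=_quantile_ureduce_func,
    ...<5 lines>...
                    overwrite_input=overwrite_input,
                    method=method)
    r = func(a, **kwargs)
    result = _quantile(arr,
                       quantiles=q,
    ...<2 lines>...
                       out=out,
                       weights=wgt)
    slices_having_nans = np.isnan(arr[-1, ...])
                                  ~~~^^^^^^^^^
IndexError: index -1 is out of bounds for axis 0 with size 0
```

Call:
arm_command --targets '[[[-0.01,0.009,0.2],[0,0,0]],[[0,0,0.2],[0,0,0]],[[0,0,0.15],[0,0,0]],[[0,0,0.1],[0,0,0]],[[0,0,0.047],[0,0,0]],[[0,0,0],[0,0,0]],[[0,0,0],[0,0,0]]]'

```text
time_s: 13.78
ee_pos: [0.459, -0.0829, -0.0081]
tool_rot: [0.0, 0.719, 0.695, 0.0]
force: [0.8, -0.3, 0.4]
width: 0.03
grip_force: 0.0
```

Call:
arm_command --targets '[[[0,0,0],[0,0,0]],[[0,0,0],[0,0,0]],[[0,0,0],[0,0,0]],[[0,0,0],[0,0,0]]]' --jaw 0

```text
time_s: 14.28
ee_pos: [0.4587, -0.0829, -0.0085]
tool_rot: [0.0, 0.72, 0.694, 0.0]
force: [-1.3, 1.2, 6.1]
width: 0.0086
grip_force: 39.1
```

Call:
arm_command --targets '[[[0,0.006,-0.023],[0,0,0]],[[0,0.006,-0.023],[0,0,0]],[[0,0.006,-0.023],[0,0,0]],[[0,0,0],[0,0,0]],[[0,0,0],[0,0,0]],[[0,0,0],[0,0,0]],[[0,0,0],[0,0,0]]]'

```text
time_s: 15.15
ee_pos: [0.4614, -0.083, 0.0017]
tool_rot: [-0.0, 0.72, 0.694, -0.0]
force: [-0.2, -0.6, -1.7]
width: 0.0087
grip_force: 38.9
```

```bash
python3 -c "
from h import *
feel()"
```

```text
t 15.55 ee [ 0.4614 -0.083   0.0017] F [ 0.17 -0.1  -2.2 ] [0.44 0.31 0.31] w 0.0084 38.84641170501709
```

Also light, at 2.2 N. I'll put it down and feel the last one.

Call:
arm_command --targets '[[[0,-0.006,0.024],[0,0,0]],[[0,-0.006,0.024],[0,0,0]],[[0,-0.006,0.021],[0,0,0]],[[0,0,0],[0,0,0]],[[0,0,0],[0,0,0]]]'

```text
time_s: 16.18
ee_pos: [0.4585, -0.0829, -0.0087]
tool_rot: [-0.0, 0.72, 0.694, -0.0]
force: [-2.0, 0.7, 6.0]
width: 0.0085
grip_force: 39.6
```

Call:
arm_command --targets '[[[0,0,0],[0,0,0]],[[0,0,0],[0,0,0]],[[0,0,0],[0,0,0]],[[0,0,-0.1],[0,0,0]],[[0,0,-0.3],[0,0,0]],[[0,0,-0.3],[0,0,0]],[[0,0,0],[0,0,0]]]' --jaw 35

```text
time_s: 17.05
ee_pos: [0.4605, -0.0834, 0.0991]
tool_rot: [0.002, 0.719, 0.694, 0.001]
force: [-0.4, -0.1, 0.0]
width: 0.0297
grip_force: 0.0
```

Call:
arm_command --targets '[[[-0.292,0.03,0],[0,0,0]],[[-0.292,0.03,0],[0,0,0]],[[-0.292,0.03,0],[0,0,0]],[[-0.292,0.03,0],[0,0,0]],[[0,0,0],[0,0,0]],[[0,0,0],[0,0,0]]]'

```text
time_s: 17.8
ee_pos: [0.4698, -0.258, 0.0955]
tool_rot: [-0.001, 0.72, 0.694, -0.0]
force: [0.9, 0.3, -0.7]
width: 0.0302
grip_force: 0.0
```

```bash
python3 -c "
from h import *
c=feel(1); bar(c); plan([.4862,-.2552,-.009],-1.8)"
```

```text
t 17.85 ee [ 0.4699 -0.2577  0.0958] F [-0.56 -0.13  0.19] [0. 0. 0.] w 0.0299 0.0
bar 1405 x 0.4872 y -0.2877 -0.2229 slope deg 1.43
t 17.85 shift [0.019 0.109 0.698] turn [-0.002 -0.001 -0.005] F [-0.56 -0.13  0.19] w 0.029867189140304583
```

Call:
arm_command --targets '[[[0.02,0.115,0.1],[0,0,0]],[[0,0,0.2],[0,0,0]],[[0,0,0.15],[0,0,0]],[[0,0,0.13],[0,0,0]],[[0,0,0.08],[0,0,0]],[[0,0,0.038],[0,0,0]],[[0,0,0],[0,0,0]],[[0,0,0],[0,0,0]]]'

```text
time_s: 18.85
ee_pos: [0.4882, -0.2564, -0.0078]
tool_rot: [0.0, 0.72, 0.694, 0.0]
force: [-0.0, 0.1, -0.4]
width: 0.0296
grip_force: 0.0
```

Call:
arm_command --targets '[[[0,0,0],[0,0,0]],[[0,0,0],[0,0,0]],[[0,0,0],[0,0,0]],[[0,0,0],[0,0,0]]]' --jaw 0

```text
time_s: 19.35
ee_pos: [0.4879, -0.2564, -0.0078]
tool_rot: [0.0, 0.72, 0.694, 0.0]
force: [-1.5, 0.4, 6.1]
width: 0.0082
grip_force: 39.0
```

Call:
arm_command --targets '[[[0,0.006,-0.023],[0,0,0]],[[0,0.006,-0.023],[0,0,0]],[[0,0.006,-0.023],[0,0,0]],[[0,0,0],[0,0,0]],[[0,0,0],[0,0,0]],[[0,0,0],[0,0,0]],[[0,0,0],[0,0,0]]]'

```text
time_s: 20.23
ee_pos: [0.4906, -0.2564, 0.002]
tool_rot: [-0.0, 0.72, 0.694, 0.0]
force: [2.7, 0.0, -4.3]
width: 0.0086
grip_force: 38.9
```

```bash
python3 -c "
from h import *
feel()"
```

```text
t 20.625 ee [ 0.4905 -0.2564  0.002 ] F [ 1.79 -0.02 -5.35] [0.36 0.34 0.25] w 0.0085 38.83509635925293
```

5.35 N, so the right case is the heavy one. A steep tilt would follow if I lifted it by the handle, so I'll put the end down and then carry it level, gripped across its body.

Call:
arm_command --targets '[[[0,-0.006,0.024],[0,0,0]],[[0,-0.006,0.024],[0,0,0]],[[0,-0.006,0.021],[0,0,0]],[[0,0,0],[0,0,0]],[[0,0,0],[0,0,0]]]'

```text
time_s: 21.25
ee_pos: [0.4877, -0.2562, -0.0079]
tool_rot: [0.0, 0.72, 0.694, 0.0]
force: [-4.3, 3.5, 11.8]
width: 0.0086
grip_force: 40.4
```

Call:
arm_command --targets '[[[0,0,0],[0,0,0]],[[0,0,0],[0,0,0]],[[0,0,0],[0,0,0]],[[0,0,-0.1],[0,0,0]],[[0,0,-0.3],[0,0,0]],[[0,0,-0.3],[0,0,0]],[[0,0,-0.1],[0,0,0]],[[0,0,0],[0,0,0]]]' --jaw 35

```text
time_s: 22.25
ee_pos: [0.4883, -0.2566, 0.1128]
tool_rot: [0.001, 0.72, 0.694, 0.0]
force: [0.1, -0.3, 0.0]
width: 0.0299
grip_force: 0.0
```

Call:
arm_command --targets '[[[0,0,0],[0,0,-0.22]],[[0,0,0],[0,0,-0.22]],[[0,0,0],[0,0,-0.22]],[[0,0,0],[0,0,-0.22]],[[0,0,0],[0,0,-0.22]],[[0,0,0],[0,0,-0.22]],[[0,0,0],[0,0,-0.22]],[[0,0,0],[0,0,-0.22]]]' --jaw 100

```text
time_s: 23.25
ee_pos: [0.487, -0.2558, 0.1101]
tool_rot: [-0.001, 0.109, 0.994, 0.001]
force: [0.3, -0.8, 0.6]
width: 0.0851
grip_force: 0.0
```

Call:
arm_command --targets '[[[0,0,0],[0,0,-0.22]],[[0,0,0],[0,0,0]]]'

```text
time_s: 23.5
ee_pos: [0.4872, -0.2559, 0.1104]
tool_rot: [-0.001, 0.026, 1.0, 0.001]
force: [-0.5, -0.5, -0.0]
width: 0.0856
grip_force: 0.0
```

```bash
python3 -c "
from h import *
c,P=tip(); np.savez('w6',**c); print(robot.read_state()['q'].round(2)); plan([.594,-.2587,.10],88.2)"
```

```text
-1 1490 tool z max [-0.0568 -0.0527 -0.0494]
1 1518 tool z max [-0.0568 -0.0527 -0.0494]
ee [ 0.4873 -0.2559  0.1106] F [-0.44  0.38  0.31]
[-0.59  0.49  1.63  0.    1.02 -2.11]
t 23.55 shift [-0.712  0.021  0.07 ] turn [ 0.001 -0.002 -0.03 ] F [-0.44  0.38  0.31] w 0.08546848400858482
```

Call:
arm_command --targets '[[[-0.23,0.007,0],[0,0,0]],[[-0.24,0.007,0],[0,0,0]],[[-0.24,0.007,0],[0,0,0]],[[0,0,0],[0,0,-0.03]],[[0,0,0],[0,0,0]],[[0,0,0],[0,0,0]]]'

```text
time_s: 24.3
ee_pos: [0.5934, -0.2585, 0.1115]
tool_rot: [-0.0, 0.015, 1.0, 0.0]
force: [0.2, -1.1, -0.9]
width: 0.0856
grip_force: 0.0
```

```bash
cat >> h.py <<'E'
def lid(c,x,y,z=.063):
    P=cloud(c).reshape(-1,3); m=(abs(P[:,2]-z)<.006)&(abs(P[:,0]-x)<.085)&(abs(P[:,1]-y)<.045)&(c["range_z"].ravel()>0)
    q=P[m]; r=cv2.minAreaRect((q[:,:2]*1000).astype(np.float32)); A=np.c_[q[:,:2],np.ones(len(q))]; k=np.linalg.lstsq(A,q[:,2],rcond=None)[0]
    print("lid",len(q),r,"z",q[:,2].mean().round(4),"slope deg",np.degrees(k[:2]).round(2))
E
python3 -c "
from h import *
c=feel(1); np.savez('w7',**c); cv2.imwrite('pics/w7.png',c['frame'][:,:,::-1]); lid(c,.594,-.2587); c=robot.capture('top'); lid(c,.594,-.2587); f=c['frame'].max(2).astype(int); roi=np.zeros_like(f,bool); roi[212:310,245:318]=1; print(rect(c,(f<148)&roi,.019,300)); np.savez('top2',**c)
plan([.594,-.2587,-.015],88.2)"
```

```text
t 24.35 ee [ 0.5935 -0.2586  0.1117] F [-0.35 -0.23 -0.28] [0. 0. 0.] w 0.0854 0.0
lid 17564 ((595.0833129882812, -258.7523498535156), (66.05287170410156, 129.62069702148438), 88.15653228759766) z 0.0635 slope deg [ 0.08 -0.01]
lid 1987 ((593.6917724609375, -257.29620361328125), (66.19699096679688, 130.4149169921875), 88.04566192626953) z 0.063 slope deg [-0.02 -0.44]
[([568.2, 43.5], [151.2, 44.1], 1.7)]
t 24.4 shift [-0.002 -0.     0.845] turn [ 0.    -0.     0.003] F [ 1.06 -0.05  1.45] w 0.08564509358382079
```

View pics/w7.png

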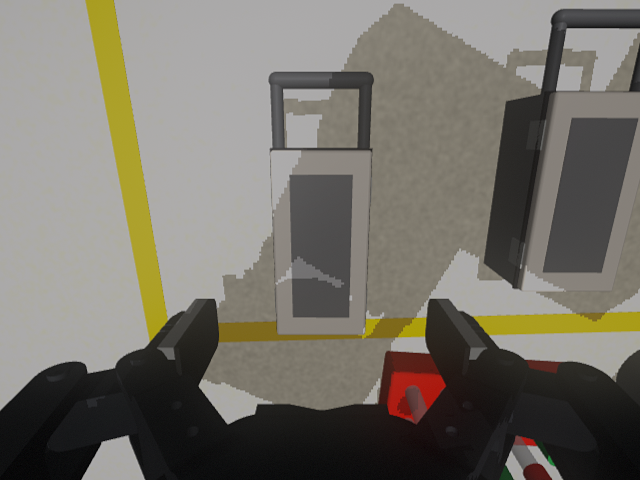

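The wrist view shows the heavy case's lid centred between the open fingers (lid columns 272–370, fingers at 215 and 428). Both sides are clear, so I'll descend.

Call:
arm_command --targets '[[[-0.006,0,0.2],[0,0,0]],[[0,0,0.2],[0,0,0]],[[0,0,0.15],[0,0,0]],[[0,0,0.12],[0,0,0]],[[0,0,0.1],[0,0,0]],[[0,0,0.075],[0,0,0]],[[0,0,0],[0,0,0]],[[0,0,0],[0,0,0]]]'

```text
time_s: 25.4
ee_pos: [0.5956, -0.2588, -0.0146]
tool_rot: [0.0, 0.014, 1.0, -0.0]
force: [-0.5, 0.3, 0.6]
width: 0.0853
grip_force: 0.0
```

Call:
arm_command --targets '[[[0,0,0],[0,0,0]],[[0,0,0],[0,0,0]],[[0,0,0],[0,0,0]],[[0,0,0],[0,0,0]]]' --jaw 0 --grip_force 90

```text
time_s: 25.9
ee_pos: [0.5957, -0.2589, -0.0141]
tool_rot: [0.001, 0.014, 1.0, -0.0]
force: [-2.2, 0.4, 8.1]
width: 0.063
grip_force: 100.8
```

Call:
arm_command --targets '[[[0,0,-0.04],[0,0,0]],[[0,0,-0.06],[0,0,0]],[[0,0,-0.06],[0,0,0]],[[0,0,0],[0,0,0]],[[0,0,0],[0,0,0]]]'

```text
time_s: 26.52
ee_pos: [0.5951, -0.2586, 0.0089]
tool_rot: [-0.0, 0.014, 1.0, 0.0]
force: [0.3, 0.1, -9.8]
width: 0.0634
grip_force: 100.5
```

```bash
python3 -c "
from h import *
c=feel(4); lid(c,.594,-.2587,.087); np.savez('w8',**c)"
```

```text
t 26.725 ee [ 0.595  -0.2585  0.0086] F [ 0.15 -0.02 -8.81] [0.45 0.61 0.27] w 0.0632 100.54489195346832
lid 52290 ((573.2913818359375, -257.8373718261719), (89.02403259277344, 87.59931182861328), 88.01205444335938) z 0.0862 slope deg [ 0.34 -0.02]
```

Call:
arm_command --targets '[[[0,0,-0.1],[0,0,0]],[[0,0,-0.15],[0,0,0]],[[0,0,-0.15],[0,0,0]],[[0,0,-0.15],[0,0,0]],[[0,0,-0.08],[0,0,0]],[[0,0,0],[0,0,0]]]'

```text
time_s: 27.48
ee_pos: [0.5957, -0.2588, 0.1044]
tool_rot: [0.001, 0.014, 1.0, -0.0]
force: [0.2, -0.1, -8.8]
width: 0.063
grip_force: 101.8
```

Call:
arm_command --targets '[[[0.006,0.1,0],[0,0,0]],[[0.01,0.2,0],[0,0,0]],[[0.015,0.28,0],[0,0,0]],[[0.015,0.28,0],[0,0,0]],[[0.015,0.28,0],[0,0,0]],[[0.015,0.28,0],[0,0,0]],[[0.015,0.28,0],[0,0,0]],[[0.015,0.28,0],[0,0,0]]]'

```text
time_s: 28.48
ee_pos: [0.5865, 0.0408, 0.1026]
tool_rot: [-0.001, 0.014, 1.0, 0.0]
force: [1.2, 0.4, -8.8]
width: 0.0634
grip_force: 101.7
```

Call:
arm_command --targets '[[[0.01,0.2,0],[0,0,0]],[[0.006,0.1,0],[0,0,0]],[[0,0,0],[0,0,0.06]],[[0,0,0],[0,0,0.056]],[[0,0,0],[0,0,0]],[[0,0,0],[0,0,0]],[[0,0,0],[0,0,0]]]'

```text
time_s: 29.35
ee_pos: [0.5863, 0.0836, 0.1033]
tool_rot: [-0.0, 0.059, 0.998, -0.0]
force: [-0.1, 0.1, -8.9]
width: 0.0627
grip_force: 101.7
```

```bash
python3 -c "
from h import *
c=feel(2); np.savez('w9',**c); cv2.imwrite('pics/w9.png',c['frame'][:,:,::-1]); lid(c,.57,.089,.18); plan([.588,.089,.06],83)"
```

```text
t 29.45 ee [0.5864 0.0837 0.1034] F [-0.37 -0.06 -8.21] [0.21 0.36 0.21] w 0.0633 101.71881079673767
lid 52203 ((565.3527221679688, 90.6457290649414), (91.06616973876953, 88.3749771118164), 82.22171020507812) z 0.1809 slope deg [ 0.3  -0.04]
t 29.45 shift [-0.007  0.036  0.289] turn [-0.    -0.     0.005] F [-0.57 -0.42 -8.43] w 0.06326975306244835
```

View pics/w9.png

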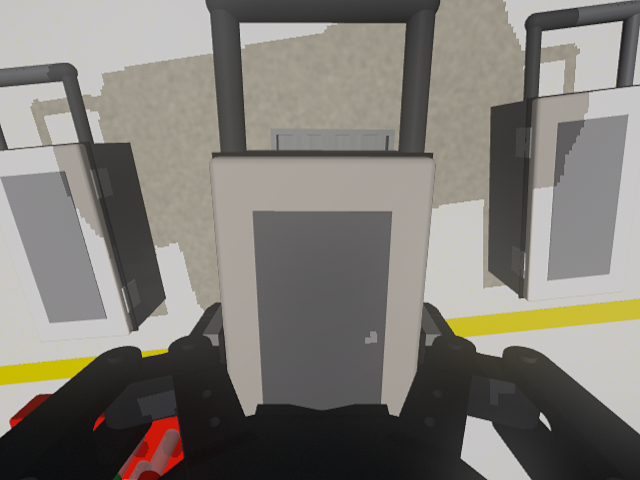

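The wrist view shows the held case level, near lid corners at (211,155) and (433,155). The tray's near end wall is beneath it at columns 271–396, row 129.

Run:
```python
from h import *
c=dict(np.load("w9.npz")); P=cloud(c)
e=ray(c,[[271.5,129],[396,129]],.019); print("tray near end",e.round(4),np.linalg.norm(e[1]-e[0]))
m=e.mean(0)[:2]; 
for y in(-6.5,-7,-7.5): print(y,(m+.077*np.array([np.cos(np.radians(y)),np.sin(np.radians(y))])).round(4))
l=ray(c,[[210.5,154],[433,154]],.181); d=l[1]-l[0]; print("lid near",l.round(4),np.linalg.norm(d)); a=np.array([-d[1],d[0]])/np.hypot(*d[:2]); a*=np.sign(a[0]); print("yaw",np.degrees(np.arctan2(a[1],a[0])),"centre",l.mean(0)[:2]+.065*a)
print(robot.read_state()["ee_pos"])
# tray rim in scene/top depth
t=dict(np.load("top.npz")); Q=cloud(t).reshape(-1,3); s=(abs(Q[:,0]-.588)<.09)&(abs(Q[:,1]-.09)<.06)&(Q[:,2]>.006)
print(s.sum(),cv2.minAreaRect((Q[s][:,:2]*1000).astype(np.float32)))
s=dict(np.load("scene.npz")); Q=cloud(s).reshape(-1,3); s=(abs(Q[:,0]-.588)<.09)&(abs(Q[:,1]-.09)<.06)&(Q[:,2]>.010)&(Q[:,2]<.03)
print(s.sum(),cv2.minAreaRect((Q[s][:,:2]*1000).astype(np.float32)))
```

```text
tray near end [[0.5063 0.0582 0.019 ]
 [0.5168 0.1456 0.019 ]] 0.0880374738028165
-6.5 [0.588  0.0932]
-7 [0.588  0.0925]
-7.5 [0.5879 0.0918]
lid near [[0.5168 0.0621 0.181 ]
 [0.5241 0.1226 0.181 ]] 0.060944528164952966
yaw -6.811575571284309 centre [0.5849939  0.08461726]
[0.58636142 0.08369343 0.10338444]
3447 ((587.6307983398438, 90.1843490600586), (178.28207397460938, 119.20272064208984), 0.4688081443309784)
762 ((587.5694580078125, 90.95767974853516), (89.51412963867188, 158.1692657470703), 82.867431640625)
```

Call:
arm_command --targets '[[[-0.01,0.052,0],[0,0,0]],[[0,0,0.1],[0,0,0]],[[0,0,0.15],[0,0,0]],[[0,0,0.15],[0,0,0]],[[0,0,0.15],[0,0,0]],[[0,0,0.07],[0,0,0]],[[0,0,0],[0,0,0]],[[0,0,0],[0,0,0]]]'

```text
time_s: 30.45
ee_pos: [0.5893, 0.0914, 0.011]
tool_rot: [0.001, 0.059, 0.998, 0.0]
force: [0.0, 0.1, -7.9]
width: 0.0628
grip_force: 101.3
```

```bash
python3 -c "
from h import *
c=feel(2); np.savez('w10',**c); cv2.imwrite('pics/w10.png',c['frame'][:,:,::-1]); s=robot.capture('scene'); np.savez('s10',**s)
f=s['frame'][:,:,::-1]; cv2.imwrite('pics/s10.png',cv2.resize(f[200:330,300:450],None,fx=5,fy=4.6)); plan([.588,.0913,-.0105],83)"
```

```text
t 30.55 ee [0.5894 0.0914 0.0112] F [ 0.22  0.42 -8.41] [0.14 0.51 0.34] w 0.0629 101.34288847446442
t 30.6 shift [ 0.009 -0.002  0.144] turn [0.    0.002 0.004] F [ 0.54 -0.   -8.92] w 0.06308081719643348
```

View pics/w10.png

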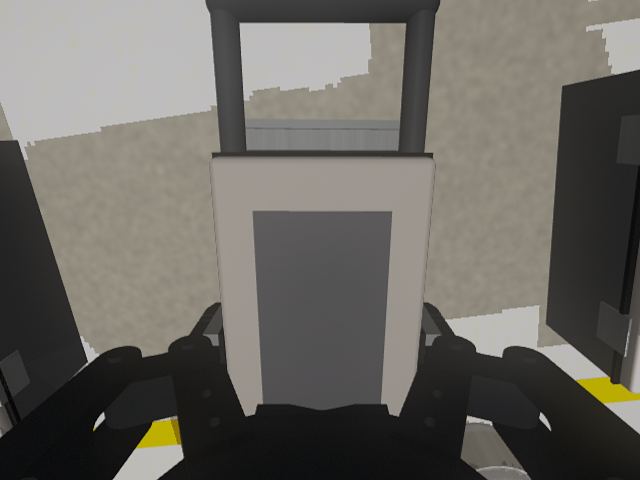

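The wrist view shows the tray's near rim at row 120–129, square-on behind the case end at row 154 and centred between the handle arms.

Run:
```python
from h import *
c=dict(np.load("w10.npz"))
print("rim out/in",ray(c,[[322,120],[322,129]],.019).round(4)[:,:2],"lid end",ray(c,[[211,154],[433,154],[322,154]],.0875).round(4)[:,:2], "rim slope",ray(c,[[248,120],[396,121]],.019).round(4)[:,:2])
s=dict(np.load("s10.npz")); Q=cloud(s).reshape(-1,3); m=(abs(Q[:,0]-.588)<.09)&(abs(Q[:,1]-.09)<.07)&(Q[:,2]>.012)&(Q[:,2]<.024)
q=Q[m]; a=np.radians(-7); R=np.array([[np.cos(a),np.sin(a)],[-np.sin(a),np.cos(a)]]); l=(q[:,:2]-[.5893,.0914])@R.T
print(m.sum(),np.percentile(l,[1,5,50,95,99],axis=0).round(4))
```

```text
rim out/in [[0.5117 0.1016]
 [0.5156 0.1011]] lid end [[0.5198 0.0695]
 [0.5271 0.1307]
 [0.5235 0.1001]] rim slope [[0.5077 0.0682]
 [0.5161 0.1349]]
336 [[-0.0764 -0.0449]
 [-0.0629 -0.0425]
 [ 0.0599  0.0395]
 [ 0.0762  0.0437]
 [ 0.0767  0.0441]]
```

View pics/s10.png

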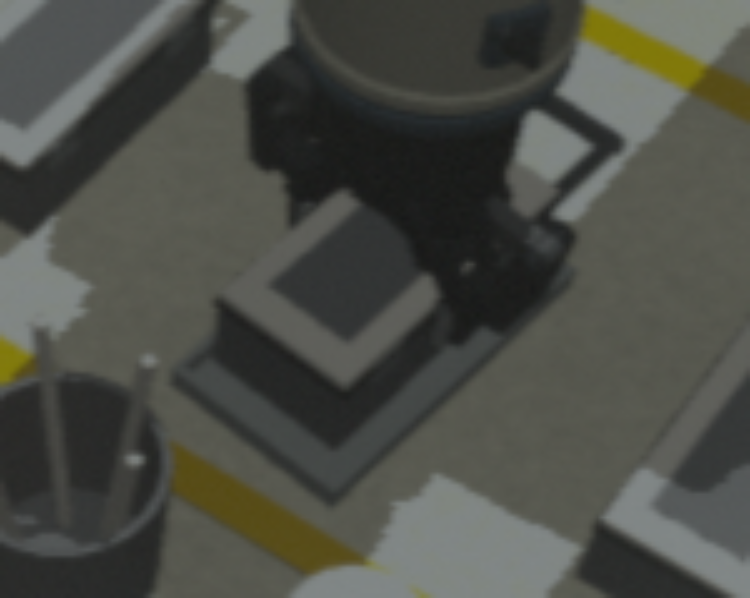

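The scene view shows the case centred over the tray, with about 8 mm of margin all round. I'll lower it gently.

Call:
arm_command --targets '[[[0,0,0.04],[0,0,0]],[[0,0,0.04],[0,0,0]],[[0,0,0.03],[0,0,0]],[[0,0,0.015],[0,0,0]],[[0,0,0.007],[0,0,0]],[[0,0,0],[0,0,0]]]'

```text
time_s: 31.35
ee_pos: [0.5888, 0.0913, -0.0094]
tool_rot: [0.0, 0.059, 0.998, 0.0]
force: [-0.8, -0.0, -8.8]
width: 0.0634
grip_force: 101.5
```

Call:
arm_command --targets '[[[0,0,0.006],[0,0,0]],[[0,0,0],[0,0,0]],[[0,0,0],[0,0,0]]]'

```text
time_s: 31.72
ee_pos: [0.589, 0.0914, -0.01]
tool_rot: [0.0, 0.059, 0.998, 0.0]
force: [-0.2, 0.3, -4.3]
width: 0.0631
grip_force: 101.7
```

Call:
arm_command --targets '[[[0,0,0.004],[0,0,0]],[[0,0,0],[0,0,0]],[[0,0,0],[0,0,0]]]'

```text
time_s: 32.1
ee_pos: [0.589, 0.0914, -0.0101]
tool_rot: [0.0, 0.059, 0.998, 0.0]
force: [-3.9, 0.6, 7.7]
width: 0.063
grip_force: 103.8
```

Call:
arm_command --targets '[[[0,0,0],[0,0,0]],[[0,0,0],[0,0,0]],[[0,0,0],[0,0,0]],[[0,0,0],[0,0,0]],[[0,0,-0.1],[0,0,0]],[[0,0,-0.25],[0,0,0]],[[0,0,-0.3],[0,0,0]],[[0,0,-0.3],[0,0,0]]]' --jaw 100

```text
time_s: 33.1
ee_pos: [0.5887, 0.0913, 0.1341]
tool_rot: [0.0, 0.059, 0.998, 0.0]
force: [0.3, 0.3, -0.7]
width: 0.0855
grip_force: 0.0
```

Call:
arm_command --targets '[[[0.3,0,-0.1],[0,0,0]],[[0.3,0,0],[0,0,0]],[[0.3,0,0],[0,0,0]],[[0.2,0,0],[0,0,0]],[[0,0,0],[0,0,0]],[[0,0,0],[0,0,0]],[[0,0,0],[0,0,0]]]'

```text
time_s: 33.98
ee_pos: [0.4261, 0.1108, 0.1469]
tool_rot: [0.0, 0.059, 0.998, 0.0]
force: [0.4, 0.5, -0.3]
width: 0.0853
grip_force: 0.0
```

Run:
```python
from h import *
print(robot.read_state()["ee_pos"],robot.read_state()["time_s"])
for n in("scene","top"):
    c=robot.capture(n); print(n)
    for x,y,z in((.588,.091,.067),(.572,.25,.063),(.564,-.085,.063)):
        lid(c,x,y,z)
    if n=="top": print(rect(c,(lambda g:(g>60)&(g<150))(c["frame"].max(2).astype(int)),.067,300)[:0])
```

```text
[0.42608124 0.11079815 0.14687268] 33.975
scene
lid 1893 ((589.2615356445312, 92.15630340576172), (65.68817138671875, 131.702392578125), 83.1728515625) z 0.0669 slope deg [-0.24 -0.24]
lid 2174 ((575.3245849609375, 250.2552947998047), (65.95417785644531, 133.69976806640625), 89.81558990478516) z 0.0631 slope deg [-0.2   0.03]
lid 1532 ((567.360107421875, -85.82610321044922), (66.07762908935547, 131.58656311035156), 88.26840209960938) z 0.0627 slope deg [-0.14 -0.57]
top
lid 2694 ((587.277587890625, 92.5652084350586), (65.96513366699219, 131.22537231445312), 83.14842224121094) z 0.0675 slope deg [0.04 0.17]
lid 2669 ((572.9552612304688, 250.8802490234375), (130.7865447998047, 66.47695922851562), 0.0043957955203950405) z 0.0636 slope deg [0.04 0.51]
lid 2719 ((564.7313842773438, -85.3067626953125), (65.69771575927734, 130.69830322265625), 88.03768920898438) z 0.0633 slope deg [ 0.09 -0.09]
[]
```

The heavy case sits flat in the tray (lid z 0.067, level), the light cases are where they were, and the robot is clear of everything.

```bash
python3 -c "
from cell import robot
print(robot.job_done())"
```

```text
the job is handed in; nothing more can be done
None
```

I felt all three cases and the right-hand one was the heavy one (about 5.4 N at the handle, against about 2.1 and 2.2 N for the light ones); it was carried level, set flat in the tray and handed in at about 34 s, with both light cases within about 1 mm of where they stood.

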